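# Clip the scoop into its station and shut the guard

### The arm

A 6-joint arm with a two-finger parallel gripper is mounted at the origin on the work surface. World frame = base frame: x ahead of the robot, y to its left, z up, the work surface at z = 0. Lengths are in m, angles in rad, forces in N, time in s.
With the tool pointing down it reaches from about 0.275 to 0.775 m from the base axis. Payload 14.6 kg.
Tool frame: the origin (TCP) lies between the finger pads; the fingertips stand env.finger_overhang ahead of it and the grasp point (between the pads) lies 3 mm ahead of it (env.finger_overhang is the distance from the TCP to the fingertips, in m); z points along the fingers, y is the line along which they close (so a half turn about z gives the same grasp; the last joint's range is limited). The gripper opens to 85 mm and grips with 20 to 120 N. Pads are 22 mm wide; open, the fingers measure 114 mm over their backs; the gripper's body (76 mm by 85 mm) begins 54 mm behind the grasp point. The pads swing forward as they close: fully open they stand 13 mm farther back than shut.
Start: joints at [1.132, 0.263, -0.048, 1.259, 0, 1.415], TCP at [0.147, 0.504, 0.253] pointing down, gripper open.
Joint ranges: [-2.65, 2.65], [-0.89, 1.7], [-1.18, 1.37], [-2.13, 2.11], [-1.35, 1.29], [-3.14, 3.14]. Speed limits (rad/s): [1.89, 1.89, 2.57, 2.79, 3.14, 3.14].

### API

Orientations are given as [roll, pitch, yaw] about the fixed x, y, z axes, in that order (R = Rz(yaw) Ry(pitch) Rx(roll)).
In Python, from workcell import env, optics, close_job gives the robot as it stands. The module is installed in compiled form; this text tells all that it offers.
- The arm moves only by the shell command python3 -m crank 'ROWS' [FORCE]. ROWS is JSON, one flat list of numbers, 7 for each row, row after row: the turn, a rotation vector about the tool's x, y, z in degrees, then the shift along the tool's x, y, z in mm, then the finger opening in mm, from 0 to 85.4. A call has 1 to 5 rows; each row shifts and turns the commanded pose from where the row before left it, along the tool's axes as they then stand; what a row does not reach is not made up. A row lasts 1/12 s, in which the tool goes at most 41.7 mm and 7.16 degrees, less where a joint would pass 70% of its speed; a pose out of reach is approached as far as the arm can. A call with a gripper value outside its range is refused whole. The fingers move at their own pace and stop on an object; FORCE is the grip in N (left out, the last holds). Time passes only in rows, so rows that do not move let the fingers close. It gives the time, the measured TCP pose, the force, the opening and the grip force at its end, in the units of the state.
- env.get_obs(): the state, without advancing time (a new reading comes with each control period).
- optics.snapshot(name): name is "scene" or "top" or "wrist"; returns the picture (480x640x3 uint8, red, green, blue); there is no depth.
- optics.calibration(name): a dict with "mtx" (3x3 intrinsics, pixels), "R" (3x3) and "t" (3): a world point X has camera coordinates R X + t; the wrist camera has in their place "hand_eye" (4x4, takes a point from camera to tool coordinates, whose origin is the TCP and whose axes are the flange's). Camera axes: x right, y down, z forward; pixel columns grow to the right and rows downward; lengths in m; the calibration is good to about 2 mm. A picture is of the moment at which its call begins: read the wrist's pose just before it. calibration takes no time and is no camera call.
- close_job(): hands the job in; it is judged then, once.
The state is a dict: "clock": time; "qpos": joint angles; "joint_vel": joint speeds; "effort": joint torques, N m; "position": TCP position; "orientation": TCP orientation; "force": force on the tool from outside, world axes, zero at the start; "ft_torque": the same for the moment, N m; "gripper_width": opening from 0.0 (shut) to 1.0 (fully open); "grip_force": force on a finger pad.
Only numpy, scipy, OpenCV 4.12 (cv2) and the standard library are available. Lean on these libraries where they do the work, as an engineer would, in place of code of your own. Each camera call takes 0.05 s, during which the arm holds its last target. There are 200 camera calls.

### The job

Put the scoop away in its station: press its handle down between the spring jaws, bowl over the drip tray and open side up, until the jaws snap over it and it is fully home. Then slide the clear guard shut over it until the latch clicks. Leave the other things on the table where they stand.

Things in the scene. Friction and masses are not known exactly. Their poses are not given: they have to be found in the camera images.
- scoop: Loose scoop, 204 mm long, about 0.25 kg: aluminium bowl open at the top, black round handle, square black end cap (44 wide, 50 high, 8 thick). Lies level on bowl and cap. Origin on its underside below the handle's middle; x along the handle to the bowl, z up. Bowl x 60 to 136 mm, 56 wide, 46 high; handle clear from x -60 to 60; cap -68 to -60.
- scoop_grip (a point): Middle of the scoop's handle, on its axis, 28 mm above the scoop's underside; axes as the scoop's. The handle is 28 mm in diameter, so 14 mm are free under it on the table.
- scoop_bowl (a point): Middle of the floor of the scoop's bowl, 98 mm from the handle's middle along the scoop's x.
- station: Fixed scoop station on the table: white base plate (x -100 to 165, y -75 to 260 mm, 8 thick), steel spring holder, shallow steel drip tray (x 65 to 145 mm, 26 high) under the bowl's place, clear sliding guard on two rails (x -92 and 157 mm, tops at 104 mm). Origin on the table below the seated handle's middle; x along the handle to the tray end, away from the robot; y the way the guard opens; z up.
- seat (a point): Place of the handle's middle (on its axis) when seated: above the station's origin, 62 mm over the table, axes as the station's; the handle lies in two grooves under the jaws' lips. Resting on the closed lips it is some 27 mm higher. Pressing it down past the lips takes about 10 to 15 N, then they spring back over it. It may sit up to 14 mm either way along x.
- jaw_left (a joint): Opening angle of the sprung steel jaw on the station's +y side, rad: 0 shut, about 0.08 as the handle passes, 0.4 at most. Each jaw has two arms, at station x -38 and 38 mm, 18 mm long in x, with 58 mm between them where fingers can hold the handle down to the base plate. Gap between the two jaws' lips 19 mm, at 75 mm over the table; flared tops at 97 mm, about 55 mm apart.
- jaw_right (a joint): The same for the jaw on the station's -y side.
- guard (a joint): Guard position along the station's y, m: 0 shut over the holder (rigid stop), 0.18 fully open; starts at 0.145 to 0.175. Clear plate with aluminium edges, 259 x 130 mm (130 in y), top 109 mm over the table. Slides with about 1 N; 16 mm before shut it meets a spring latch that needs about 4 to 8 N, clicks over it and is then held within 2 mm of shut.
- guard_tab (a point): Centre of the upright aluminium tab on the guard: 60 mm (station x) x 10 mm (station y) x 34 mm high, from 109 to 143 mm over the table; axes as the station's. Moves with the guard; when shut it stands at station x 0, y 40 mm. Can be pushed towards -y or pinched.
- jar: Bystander: glass jar with metal cap, 64 mm across, 70 mm high. Origin at the centre of its underside.
- cup: Bystander: white cup, 80 mm across, 90 mm high. Origin at the centre of its underside.
- tin: Bystander: closed metal tin, 70 mm across, 50 mm high. Origin at the centre of its underside.
- spatula: Bystander: kitchen spatula lying flat, about 250 mm long. Origin at its grip, lying on the table.
Things that resemble listed ones, but are neither listed nor needed, are in the scene too. Leave any blue look-alike of the scoop alone.

How it is judged:
On the way, in this order (a step that is already met when the one before it is completed fails the run):
1. the spring jaws open under the handle while the gripper presses the scoop in (value of joint any of jaw_left, jaw_right above 0.04 rad and contact force between scoop and station above 0.5 N and contact force between the fingers and scoop above 1 N), for 0.02 s.
2. the scoop is home in the holder, bowl over the drip tray, open side up, while the guard is still open (x of scoop_grip in the frame of seat between -0.018 and 0.018 m and y of scoop_grip in the frame of seat between -0.006 and 0.006 m and z of scoop_grip in the frame of seat between -0.005 and 0.005 m and x of scoop_bowl in the frame of seat above 0.07 m and angle between the x axis of scoop and the x axis of station, either way round below 0.12 rad and value of joint guard above 0.1 m and angle between scoop's own z axis and vertical below 0.2 rad), for 0.2 s.
At the end, for the whole second after the job is handed in: scoop at rest in the holder: handle middle within 18 mm along, 6 mm across, 5 mm in height of the seat, within 0.12 rad of its line, bowl over the drip tray, open side up (0.2 rad), both jaws back below 0.06 rad; guard latched, within 4 mm of shut (x of scoop_grip in the frame of seat between -0.018 and 0.018 m and y of scoop_grip in the frame of seat between -0.006 and 0.006 m and z of scoop_grip in the frame of seat between -0.005 and 0.005 m and x of scoop_bowl in the frame of seat above 0.07 m and angle between the x axis of scoop and the x axis of station, either way round below 0.12 rad and angle between scoop's own z axis and vertical below 0.2 rad and value of joint guard below 0.004 m and linear speed of scoop below 0.02 m/s and value of joint each of jaw_left, jaw_right below 0.06 rad); the robot touches nothing.
It fails at once if a bystander is moved more than 40 mm (distance of any of jar, cup, tin, spatula from where it was at the start of the episode above 0.04 m).
It also fails if it takes over 59 s, if anything falls off the work surface, if the arm or the gripper's body presses on something with over 40 N, if the wrist force passes 120 N, or if a joint passes its speed limit or range.

## Working session

There is one attempt and no reset: what is moved stays moved. The work goes in short steps, Python scripts to look and compute and a shell command to move; the robot and the scene stay as the last step left them, time stands still between calls to the robot, and variables do not carry over. Pictures are saved under pics/ and viewed, at most 10 in all, crops included, and the job is handed in when it is done.

```bash
mkdir -p pics
cat > h.py <<'E'
import numpy as np, cv2
from workcell import env, optics
from scipy.spatial.transform import Rotation as Ro
def snap(name,fn):
    im=optics.snapshot(name); cv2.imwrite('pics/'+fn,im[:,:,::-1]); return im
def cam(name):
    c=optics.calibration(name); K=np.array(c['mtx'])
    if 'R' in c: return K,np.array(c['R']),np.array(c['t']).ravel()
    o=env.get_obs(); T=np.eye(4); T[:3,:3]=Ro.from_euler('xyz',o['orientation']).as_matrix(); T[:3,3]=o['position']
    M=np.linalg.inv(T@np.array(c['hand_eye'])); return K,M[:3,:3],M[:3,3]
def ray(name,px,z,c=None):
    K,R,t=c or cam(name); px=np.atleast_2d(px).astype(float)
    d=(R.T@np.linalg.inv(K)@np.c_[px,np.ones(len(px))].T).T; C=-R.T@t
    return C+d*((z-C[2])/d[:,2])[:,None]
def proj(name,X,c=None):
    K,R,t=c or cam(name); p=(K@(R@np.atleast_2d(X).T+t[:,None])).T; return p[:,:2]/p[:,2:]
E
python3 - <<'E'
from h import *
snap('top','top.png'); snap('scene','scene.png')
o=env.get_obs(); print(o, env.finger_overhang)
for n in('top','scene'):
    K,R,t=cam(n); print(n,-R.T@t,K[0,0],R[2])
E
```

```text
{'clock': 0.1, 'qpos': array([ 1.13168345e+00,  2.63444015e-01, -4.88729375e-02,  1.25942111e+00,
        1.92957632e-05,  1.41550797e+00]), 'joint_vel': array([-0.00030139, -0.00141793,  0.00287689, -0.00128787,  0.00078797,
        0.00117696]), 'effort': array([ 4.63178076e-03, -6.38577318e+01,  3.85067475e+01,  9.85564780e-03,
       -2.95055679e-05,  9.59345158e-06]), 'position': array([0.14690743, 0.50377984, 0.25288949]), 'orientation': array([-3.14066524e+00, -1.64716763e-04,  2.85776804e+00]), 'force': array([ 0.19688998, -0.56172605,  0.04730849]), 'ft_torque': array([-0.00858753, -0.00055508, -0.01995504]), 'grip_force': 0.0, 'gripper_width': 1.0008672475588891} 0.022
top [ 0.2320906  -0.16920267  1.32057166] 603.9336664771788 [ 0.20938072  0.01310192 -0.97774642]
scene [ 1.18052134 -0.24921179  1.05112451] 531.0803085081069 [-0.58434189  0.07876579 -0.80767599]
```

View pics/top.png

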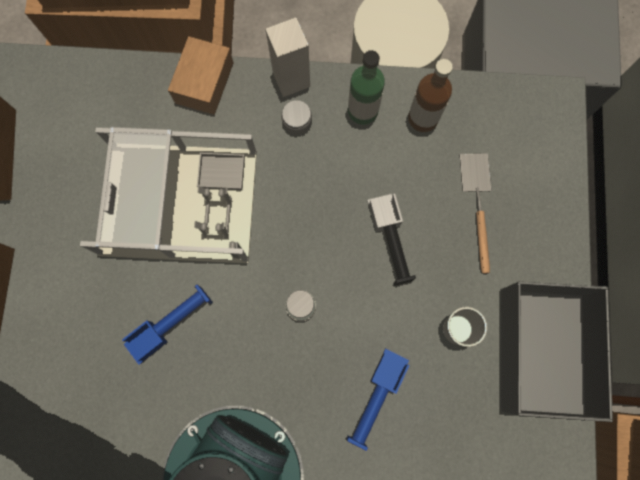

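View pics/scene.png

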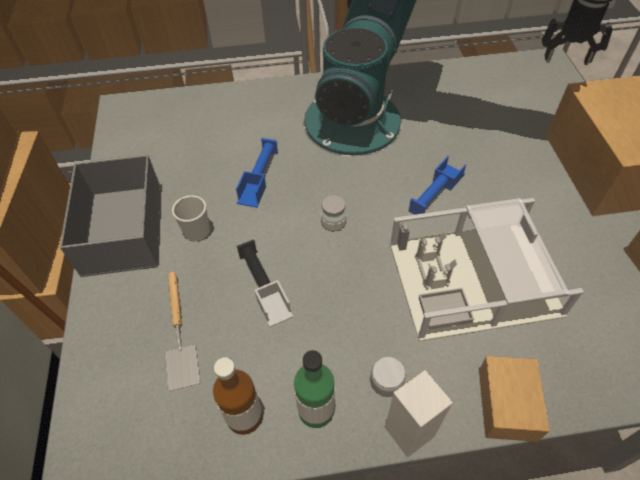

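Run:
```python
from h import *
im=cv2.imread('pics/top.png')
a=cv2.resize(im[110:280,75:265],None,fx=3,fy=3,interpolation=2)
b=cv2.resize(im[185:295,360:420],None,fx=3.5,fy=3.5,interpolation=2)
c=np.zeros((510,800,3),np.uint8); c[:510,:570]=a; c[:385,580:790]=b
cv2.imwrite('pics/crop.png',c)
```

```text
(no output)
```

View pics/crop.png

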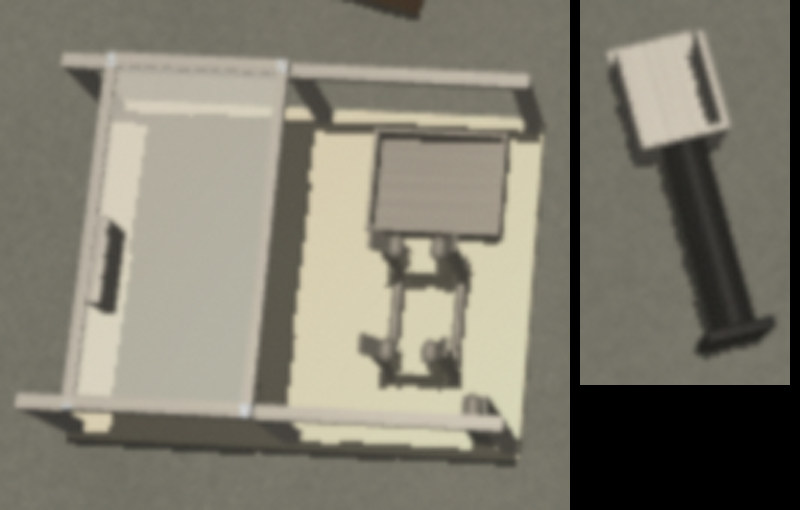

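```bash
cat > m.py <<'E'
from h import *
from scipy.optimize import least_squares
A=lambda p:np.array(p)/3+[75,110]
B=lambda p:(np.array(p)-[580,0])/3.5+[360,185]
c=cam('top')
W=lambda p,z:ray('top',p,z,c)[0,:2]
def st(v,xy): 
    s,k=np.sin(v[2]),np.cos(v[2]); return np.array([[k,-s],[s,k]]).T@(np.array(xy)-v[:2])
xs=[((62,60),.104,157),((528,80),.104,157),((17,401),.104,-92),((502,424),.104,-92),((542,138),.008,165),((518,460),.004,-100),((70,442),.004,-100)]
ys=[((542,138),.008,-75),((518,460),.004,-75)]
f=lambda v:[st(v,W(A(p),z))[0]-x/1e3 for p,z,x in xs]+[st(v,W(A(p),z))[1]-y/1e3 for p,z,y in ys]
r=least_squares(f,[.4,.3,0]); v=r.x; print('station',v,np.round(r.fun*1e3,1))
for n,p,z in [('guardTL',(112,58),.109),('TR',(285,62),.109),('BL',(72,403),.109),('BR',(243,410),.109),('tabtop?',(122,222),.143),('tabb',(108,310),.143),('trayTL',(377,130),.026),('trayTR',(508,138),.026),('trayBR',(500,240),.026),('trayBL',(368,233),.026),('j',(395,240),.097),('j',(442,243),.097),('j',(388,350),.097),('j',(432,350),.097)]:
    print(n,np.round(st(v,W(A(p),z))*1e3))
q=[W(B(p),.046) for p in [(607,52),(703,28),(730,128),(645,150)]]
print('bowl',np.round(q,3),[np.linalg.norm(q[i]-q[i-1]).round(3) for i in range(4)])
cap=np.array([W(B((700,330)),.05),W(B((773,318)),.05)])
print('cap',cap.round(3)); bc=np.mean(q,0); cc=cap.mean(0)
d=bc-cc; print('len',np.linalg.norm(d),'yaw',np.arctan2(d[1],d[0]),'grip',cc+d/np.linalg.norm(d)*.064, bc-d/np.linalg.norm(d)*.098)
E
python3 m.py
```

```text
station [0.54231008 0.08676924 0.00893459] [  0.8   4.4   1.    3.6 -12.4   3.8  -1.3   0.8  -0.8]
guardTL [159. 222.]
TR [163.  99.]
BL [-91. 217.]
BR [-89. 100.]
tabtop? [ 29. 187.]
tabb [-33. 188.]
trayTL [146.  48.]
trayTR [145. -51.]
trayBR [ 65. -52.]
trayBL [65. 47.]
j [40. 11.]
j [ 40. -22.]
j [-39.   8.]
j [-38. -22.]
bowl [[ 0.597 -0.245]
 [ 0.617 -0.304]
 [ 0.553 -0.324]
 [ 0.536 -0.272]] [np.float64(0.067), np.float64(0.062), np.float64(0.066), np.float64(0.055)]
cap [[ 0.425 -0.31 ]
 [ 0.436 -0.353]]
len 0.1523830074305912 yaw 0.3028051026680024 grip [ 0.49148911 -0.31241683] [ 0.48230965 -0.31528461]
```

```bash
for i in 1 2 3 4 5; do python3 -m crank '[0,0,0,-22,-27.3,0,60, 0,0,0,-22,-27.3,0,60, 0,0,0,-22,-27.3,0,60, 0,0,0,-22,-27.3,0,60, 0,0,0,-22,-27.3,0,60]'; done
python3 -m crank '[0,0,-6.6,0,0,0,60, 0,0,-6.6,0,0,0,60, 0,0,-6.6,0,0,0,60, 0,0,-6.6,0,0,0,60, 0,0,-6.6,0,0,0,60]'
python3 -m crank '[0,0,0,0,0,0,60,0,0,0,0,0,0,60]'
python3 - <<'E'
from h import *
o=env.get_obs(); print(o['position'],o['orientation'],o['qpos'])
snap('wrist','w1.png')
E
```

```text
clock: 0.52
position: [0.2144, 0.3406, 0.253]
orientation: [-3.141, -0.0, 2.858]
force: [0.9, 1.1, -0.2]
gripper_width: 0.703
grip_force: 0.0
clock: 0.93
position: [0.2817, 0.1788, 0.2532]
orientation: [3.142, 0.0, 2.858]
force: [0.8, 0.3, 0.8]
gripper_width: 0.706
grip_force: 0.0
clock: 1.35
position: [0.3492, 0.0167, 0.2533]
orientation: [3.141, 0.0, 2.857]
force: [1.1, 1.3, -1.2]
gripper_width: 0.699
grip_force: 0.0
clock: 1.77
position: [0.4166, -0.1452, 0.2531]
orientation: [3.142, -0.0, 2.857]
force: [1.6, 1.0, -0.4]
gripper_width: 0.703
grip_force: 0.0
clock: 2.18
position: [0.4841, -0.3069, 0.2529]
orientation: [3.141, -0.001, 2.857]
force: [0.6, 0.2, 0.0]
gripper_width: 0.704
grip_force: 0.0
clock: 2.6
position: [0.4838, -0.3052, 0.2529]
orientation: [3.141, -0.0, -2.844]
force: [0.3, 0.1, -0.2]
gripper_width: 0.702
grip_force: 0.0
clock: 2.77
position: [0.4838, -0.3052, 0.253]
orientation: [3.141, -0.0, -2.853]
force: [-0.3, 0.1, 0.1]
gripper_width: 0.706
grip_force: 0.0
[ 0.48383263 -0.30515464  0.25304268] [ 3.14118575e+00 -2.63485469e-04 -2.85308406e+00] [-7.05123109e-01  3.45186411e-01  7.19175813e-02  1.29801225e+00
  1.22001689e-06 -9.93631650e-01]
```

View pics/w1.png

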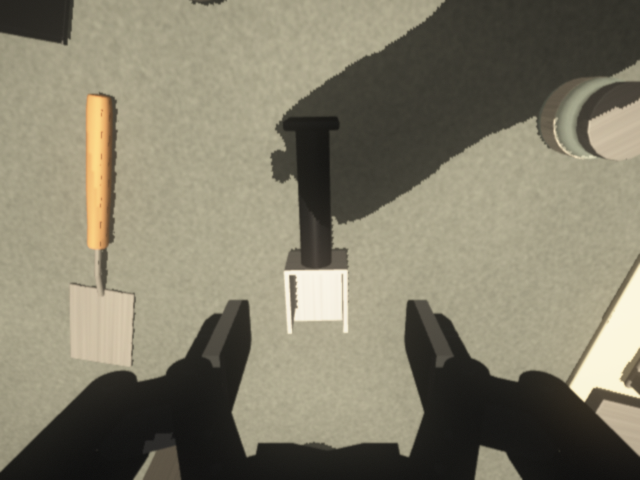

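Run:
```python
from h import *
c=cam('wrist')
P=lambda u,v,z:ray('wrist',(u,v),z,c)[0,:2]
a=P(313,135,.042);b=P(316.5,250,.042)
bl=[P(286,269,.046),P(348,269,.046),P(348,332,.046),P(289,332,.046)]
cp=[P(283,119,.05),P(339,119,.05)]
print(np.round([a,b,*bl,*cp],4))
print('wid',np.linalg.norm(bl[0]-bl[1]),np.linalg.norm(bl[1]-bl[2]),np.linalg.norm(cp[0]-cp[1]))
f=(bl[2]+bl[3])/2; k=(bl[0]+bl[1])/2; q=(cp[0]+cp[1])/2
d=f-q; yaw=np.arctan2(*d[::-1]); d/=np.linalg.norm(d)
print('len',np.linalg.norm(f-q),'yaw',yaw,np.arctan2(*(b-a)[::-1]))
g=[q+d*.066,k-d*.06,f-d*.136]; print(np.round(g,4))
g=np.mean(g,0); o=env.get_obs(); R=Ro.from_euler('xyz',o['orientation']).as_matrix()
print('tool delta mm',R.T@(np.r_[g,.025+.006]-o['position'])*1e3,'dyaw',np.degrees(yaw+np.pi-o['orientation'][2])%360)
```

```text
[[ 0.4384 -0.3307]
 [ 0.5319 -0.301 ]
 [ 0.5551 -0.322 ]
 [ 0.5397 -0.27  ]
 [ 0.6005 -0.2509]
 [ 0.616  -0.3033]
 [ 0.4326 -0.3559]
 [ 0.4204 -0.3148]]
wid 0.054297194415898045 0.06368102707585749 0.042874360700754496
len 0.19080751643416888 yaw 0.3102017244109377 0.30727760286754824
[[ 0.4894 -0.3152]
 [ 0.4903 -0.3143]
 [ 0.4787 -0.3186]]
tool delta mm [  0.86357764 -11.21115543 222.11986148] dyaw 1.2702650110399532
```

```bash
python3 -m crank '[0,0,-1.3,-3,-11.2,20,70, 0,0,0,0,0,38,70, 0,0,0,0,0,38,70, 0,0,0,0,0,38,70, 0,0,0,0,0,38,70]'
python3 -m crank '[0,0,0,0,0,30,70, 0,0,0,0,0,20,70, 0,0,0,0,0,0,70]'
python3 -m crank '[0,0,0,0,0,0,15, 0,0,0,0,0,0,15, 0,0,0,0,0,0,15, 0,0,0,0,0,0,15, 0,0,0,0,0,0,15]' 60
python3 -m crank '[0,0,0,0,0,0,15,0,0,0,0,0,0,15]'
```

```text
clock: 3.23
position: [0.4898, -0.3149, 0.0798]
orientation: [-3.141, 0.0, -2.83]
force: [1.1, -1.3, 0.2]
gripper_width: 0.821
grip_force: 0.0
clock: 3.48
position: [0.4882, -0.3135, 0.0275]
orientation: [3.136, -0.003, -2.83]
force: [-0.0, 0.0, 0.4]
gripper_width: 0.82
grip_force: 0.0
clock: 3.9
position: [0.4908, -0.3157, 0.0331]
orientation: [-3.139, 0.002, -2.827]
force: [-0.9, 1.2, 8.4]
gripper_width: 0.311
grip_force: 58.4
clock: 4.07
position: [0.4908, -0.3157, 0.0331]
orientation: [-3.139, 0.002, -2.827]
force: [-1.6, 0.1, 8.8]
gripper_width: 0.307
grip_force: 58.4
```

```bash
python3 -m crank '[0,0,0,0,0,-20,15, 0,0,0,0,0,-38,15, 0,0,0,0,0,-38,15, 0,0,0,0,0,-38,15, 0,0,0,0,0,-38,15]'
python3 -m crank '[0,0,5.8,0,0,-20,15, 0,0,5.8,0,0,-10,15, 0,0,5.8,0,0,0,15,0,0,0,0,0,0,15]'
python3 -m crank '[0,0,0,-7,34,0,15, 0,0,0,-7,34,0,15, 0,0,0,-7,34,0,15, 0,0,0,-7,34,0,15, 0,0,0,-7,34,0,15]'
python3 -m crank '[0,0,0,-7,34,0,15, 0,0,0,-7,31,0,15, 0,0,0,0,0,0,15,0,0,0,0,0,0,15]'
python3 - <<'E'
from h import *
o=env.get_obs(); np.save('o2.npy',o,allow_pickle=True); snap('wrist','w2.png')
E
```

```text
clock: 4.48
position: [0.4897, -0.3148, 0.2063]
orientation: [-3.14, 0.001, -2.827]
force: [0.5, -0.7, -2.5]
gripper_width: 0.308
grip_force: 59.6
clock: 4.82
position: [0.4902, -0.3152, 0.235]
orientation: [-3.14, 0.002, -3.136]
force: [0.0, 0.5, -2.3]
gripper_width: 0.308
grip_force: 59.7
clock: 5.23
position: [0.5229, -0.143, 0.2334]
orientation: [3.142, 0.0, -3.127]
force: [0.4, 0.4, -2.4]
gripper_width: 0.31
grip_force: 59.8
clock: 5.57
position: [0.5363, -0.0781, 0.2334]
orientation: [-3.142, -0.0, -3.125]
force: [0.4, -0.8, -2.2]
gripper_width: 0.306
grip_force: 60.0
```

View pics/w2.png

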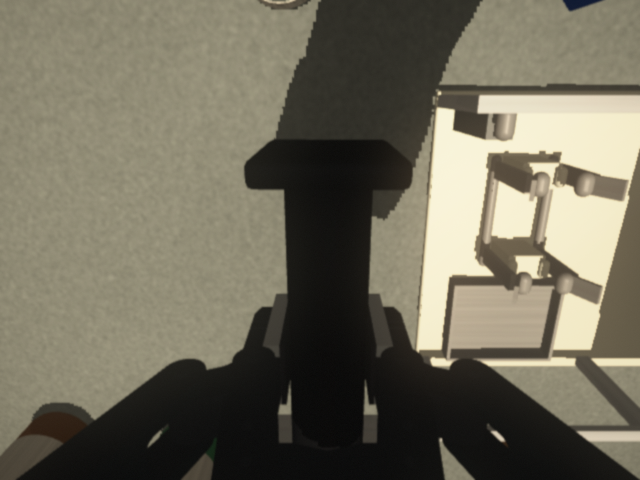

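Run:
```python
from h import *
c=cam('wrist')
P=lambda u,v,z:ray('wrist',(u,v),z,c)[0,:2]
n=P(562.5,184,.077);f=P(545,283.5,.077)
print('arms',n,f,'dist',np.linalg.norm(f-n),'yaw',np.arctan2(*(f-n)[::-1]),'mid',(n+f)/2)
e1,e2=P(434,97,.008),P(420,350,.008); print('edge',e1,e2,'yaw',np.arctan2(*(e2-e1)[::-1]))
t=[P(450,278,.026),P(560,281,.026),P(552,358,.026),P(447,357,.026)]; print('tray',np.round(t,4))
```

```text
arms [0.51093563 0.08226382] [0.58664022 0.08436089] dist 0.07573363542186227 yaw 0.027693487887092513 mid [0.54878792 0.08331236]
edge [0.45575212 0.00534695] [0.69458265 0.0150395 ] yaw 0.04056110192672051
tray [[0.6071 0.03  ]
 [0.6086 0.1277]
 [0.6891 0.1362]
 [0.6894 0.0363]]
```

```bash
python3 -m crank '[0,0,-0.75,-9,33,0,15, 0,0,0,0,32,0,15, 0,0,0,0,32,0,15, 0,0,0,0,32,0,15, 0,0,0,0,32,0,15]' 100
python3 -m crank '[0,0,0,0,0,35,15, 0,0,0,0,0,35,15, 0,0,0,0,0,30,15, 0,0,0,0,0,12,15, 0,0,0,0,0,0,15]'
python3 - <<'E'
from h import *
o=env.get_obs(); print(o['position'],o['orientation'],o['force']); snap('wrist','w3.png')
E
```

```text
clock: 6.03
position: [0.5418, 0.0816, 0.2333]
orientation: [-3.141, -0.0, -3.118]
force: [1.1, 0.0, -1.6]
gripper_width: 0.3
grip_force: 98.3
clock: 6.45
position: [0.5403, 0.0804, 0.1185]
orientation: [-3.142, -0.005, -3.117]
force: [-1.1, -0.7, -2.6]
gripper_width: 0.295
grip_force: 98.7
[0.54032754 0.08035569 0.11850888] [-3.14152307 -0.004935   -3.11739637] [-1.11289266 -0.74054754 -2.56797043]
```

View pics/w3.png

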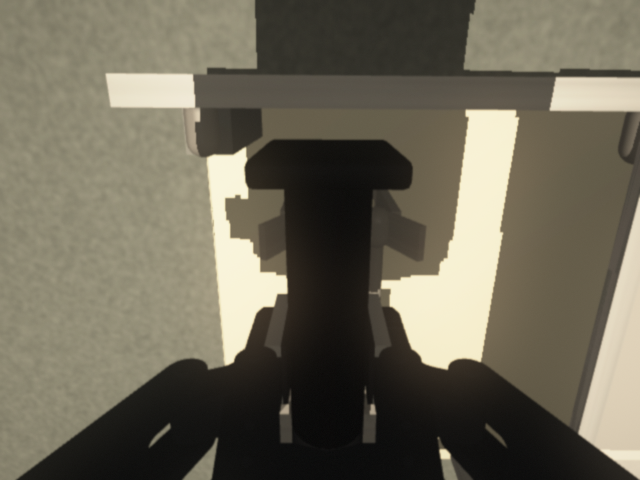

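Run:
```python
from h import *
c=cam('wrist')
P=lambda u,v,z:ray('wrist',(u,v),z,c)[0,:2]
a,b=P(259,245,.09),P(425,245,.09);print('flare',a,b,(a+b)/2)
a,b=P(107,74.5,.104),P(640,77.5,.104);print('rail yaw',np.arctan2(*(a-b)[::-1])-np.pi/2, a,b)
a,b=P(109,107,.104),P(640,110,.104);print('rail in',np.arctan2(*(a-b)[::-1])-np.pi/2, a,b)
a,b=P(210,150,.008),P(222,365,.008);print('edge yaw',np.arctan2(*(b-a)[::-1]), a,b)
a,b=P(330,190,.128),P(330,190,.113);print('handle',a,b)
```

```text
flare [0.51613751 0.05275314] [0.51460568 0.11802703] [0.5153716  0.08539008]
rail yaw -3.1232806516163425 [0.45510515 0.00949072] [0.45205806 0.17587074]
rail in -3.1234488684774515 [0.46482088 0.00867516] [0.46173929 0.17849933]
edge yaw -0.01245175837639905 [0.49074015 0.01288414] [0.63479989 0.01109025]
handle [0.48472163 0.07963772] [0.4881514  0.07982166]
```

```bash
python3 -m crank '[0,0,0,-6,3.5,0,15, 0,0,0,0,0,10,15, 0,0,0,0,0,10,15, 0,0,0,0,0,5,15,0,0,0,0,0,0,15]'
python3 -m crank '[0,0,0,0,0,4,15, 0,0,0,0,0,4,15, 0,0,0,0,0,4,15]'
python3 -m crank '[0,0,0,0,0,4,15, 0,0,0,0,0,4,15]'
python3 -m crank '[0,0,0,0,0,4,15, 0,0,0,0,0,0,15]'
```

```text
clock: 6.92
position: [0.5471, 0.0851, 0.095]
orientation: [3.142, -0.002, -3.117]
force: [0.4, -0.3, -2.0]
gripper_width: 0.292
grip_force: 98.8
clock: 7.17
position: [0.5488, 0.0852, 0.0852]
orientation: [3.142, 0.003, -3.117]
force: [1.6, 1.5, 6.3]
gripper_width: 0.296
grip_force: 99.5
clock: 7.33
position: [0.5483, 0.0852, 0.0765]
orientation: [3.142, 0.001, -3.117]
force: [-0.3, 0.3, -0.8]
gripper_width: 0.298
grip_force: 98.7
clock: 7.5
position: [0.5472, 0.0852, 0.0712]
orientation: [3.142, -0.002, -3.117]
force: [0.5, 0.0, -9.5]
gripper_width: 0.295
grip_force: 98.8
```

```bash
python3 -m crank '[0,0,0,0,0,2,15, 0,0,0,0,0,2,15]'
python3 -m crank '[0,0,0,0,0,2,15, 0,0,0,0,0,0,15, 0,0,0,0,0,0,15]'
```

```text
clock: 7.67
position: [0.5477, 0.0853, 0.068]
orientation: [3.141, -0.0, -3.117]
force: [0.7, 2.5, -3.3]
gripper_width: 0.296
grip_force: 99.4
clock: 7.92
position: [0.5479, 0.0856, 0.067]
orientation: [3.141, 0.001, -3.117]
force: [-4.5, 3.7, 8.8]
gripper_width: 0.298
grip_force: 101.3
```

```bash
python3 -m crank '[0,0,0,0,0,1.5,15, 0,0,0,0,0,0,15,0,0,0,0,0,0,15]'
python3 -m crank '[0,0,0,0,0,0,50, 0,0,0,0,0,0,50,0,0,0,0,0,0,50, 0,0,0,0,0,0,50]'
python3 - <<'E'
from h import *
snap('wrist','w4.png')
E
```

```text
clock: 8.17
position: [0.548, 0.0856, 0.0667]
orientation: [3.141, 0.002, -3.117]
force: [-11.4, 3.0, 30.8]
gripper_width: 0.296
grip_force: 104.1
clock: 8.5
position: [0.5479, 0.0851, 0.0647]
orientation: [-3.141, 0.0, -3.117]
force: [-0.4, -0.4, 0.3]
gripper_width: 0.587
grip_force: 0.0
```

View pics/w4.png

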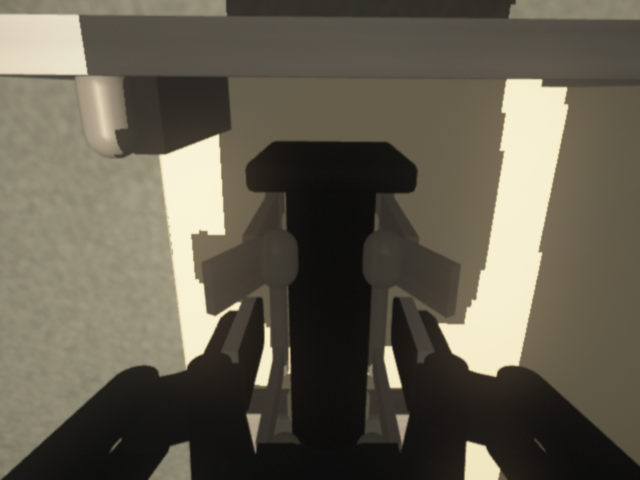

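```bash
python3 -m crank '[0,0,0,0,0,-20,50, 0,0,0,0,0,-35,50, 0,0,0,0,0,-35,50, 0,0,0,0,0,-35,0, 0,0,0,0,0,-25,0]'
python3 -m crank '[0,0,0,0,35,0,0, 0,0,0,0,35,0,0, 0,0,0,0,35,0,0, 0,0,0,0,35,0,0, 0,0,0,0,35,0,0]'
python3 -m crank '[0,0,0,0,35,0,0, 0,0,0,0,35,0,0, 0,0,0,0,3,0,0, 0,0,0,0,0,0,0,0,0,0,0,0,0,0]'
python3 - <<'E'
from h import *
o=env.get_obs(); print(o['position'],o['gripper_width']); np.save('o5.npy',o['position']); im=snap('wrist','w5.png'); t=snap('top','t5.png')
cv2.imwrite('pics/v5.png',np.vstack([cv2.resize(im,(400,300)),cv2.resize(t[110:280,75:265],(400,300),interpolation=2)])[:,:,::-1])
E
```

```text
clock: 8.97
position: [0.5481, 0.0852, 0.2177]
orientation: [-3.142, 0.002, -3.117]
force: [0.1, 0.4, 0.7]
gripper_width: 0.313
grip_force: 0.0
clock: 9.38
position: [0.5433, 0.2617, 0.2148]
orientation: [-3.142, 0.0, -3.118]
force: [1.2, -0.3, -0.5]
gripper_width: -0.001
grip_force: 0.0
clock: 9.8
position: [0.5417, 0.3329, 0.2144]
orientation: [-3.141, -0.0, -3.117]
force: [-0.0, -0.2, -0.9]
gripper_width: -0.002
grip_force: 0.0
[0.54170524 0.33288807 0.21444717] -0.0015701715757259441
```

View pics/v5.png

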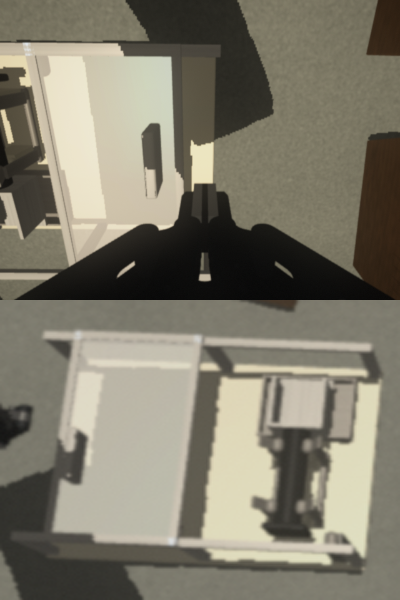

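```bash
python3 -m crank '[0,0,0,0,0,30,0, 0,0,0,0,0,30,0, 0,0,0,0,0,15,0, 0,0,0,0,0,0,0]'
python3 -m crank '[0,0,0,0,-15,0,0, 0,0,0,0,-10,0,0, 0,0,0,0,-8,0,0,0,0,0,0,-8,0,0]'
python3 -m crank '[0,0,0,0,-8,0,0, 0,0,0,0,-10,0,0, 0,0,0,0,-12,0,0,0,0,0,0,-12,0,0]'
python3 -m crank '[0,0,0,0,-12,0,0, 0,0,0,0,-12,0,0, 0,0,0,0,-12,0,0,0,0,0,0,-12,0,0]'
```

```text
clock: 10.23
position: [0.5406, 0.3312, 0.1367]
orientation: [-3.14, -0.005, -3.119]
force: [0.1, -0.5, 0.5]
gripper_width: 0.001
grip_force: 0.0
clock: 10.57
position: [0.5434, 0.291, 0.1411]
orientation: [3.141, 0.002, -3.118]
force: [0.1, 2.4, 0.3]
gripper_width: -0.001
grip_force: 0.7
clock: 10.9
position: [0.5439, 0.249, 0.1399]
orientation: [3.142, 0.0, -3.117]
force: [0.3, 1.4, 1.0]
gripper_width: -0.002
grip_force: 0.7
clock: 11.23
position: [0.5448, 0.2008, 0.1397]
orientation: [-3.142, -0.0, -3.117]
force: [-1.2, 0.8, 0.0]
gripper_width: -0.004
grip_force: 0.7
```

```bash
python3 -m crank '[0,0,0,0,-12,0,0, 0,0,0,0,-12,0,0, 0,0,0,0,-8,0,0]'
python3 -m crank '[0,0,0,0,-5,0,0, 0,0,0,0,-5,0,0]'
python3 -m crank '[0,0,0,0,-4,0,0, 0,0,0,0,-3,0,0]'
python3 -m crank '[0,0,0,0,-3,0,0, 0,0,0,0,-2,0,0]'
python3 -m crank '[0,0,0,0,-2,0,0, 0,0,0,0,0,0,0]'
```

```text
clock: 11.48
position: [0.5457, 0.1686, 0.1397]
orientation: [-3.141, -0.0, -3.118]
force: [-1.1, 0.4, -0.6]
gripper_width: -0.004
grip_force: 0.8
clock: 11.65
position: [0.546, 0.1596, 0.1397]
orientation: [3.141, -0.0, -3.118]
force: [-1.0, 4.0, 0.3]
gripper_width: 0.001
grip_force: 1.8
clock: 11.82
position: [0.5461, 0.153, 0.1398]
orientation: [3.141, -0.0, -3.117]
force: [-1.2, 3.7, 0.1]
gripper_width: -0.002
grip_force: 1.2
clock: 11.98
position: [0.5463, 0.1479, 0.1397]
orientation: [-3.141, -0.0, -3.117]
force: [-0.6, 0.8, 0.3]
gripper_width: 0.003
grip_force: 0.5
clock: 12.15
position: [0.5465, 0.1458, 0.1398]
orientation: [-3.141, 0.0, -3.117]
force: [-0.7, 0.6, 0.1]
gripper_width: -0.0
grip_force: 0.0
```

```bash
python3 -m crank '[0,0,0,0,-2,0,0, 0,0,0,0,-1,0,0]'
python3 -m crank '[0,0,0,0,-1.5,0,0, 0,0,0,0,0,0,0]'
```

```text
clock: 12.32
position: [0.5465, 0.1441, 0.1399]
orientation: [3.139, 0.0, -3.117]
force: [-0.5, 14.9, -0.2]
gripper_width: -0.001
grip_force: 7.3
clock: 12.48
position: [0.5465, 0.1439, 0.1399]
orientation: [3.136, 0.0, -3.116]
force: [-0.5, 20.2, -1.8]
gripper_width: -0.002
grip_force: 10.3
```

Rigid stop reached. Back off, lift, and check.

```bash
python3 -m crank '[0,0,0,0,15,0,0, 0,0,0,0,10,0,0, 0,0,0,0,0,-35,0, 0,0,0,0,0,-40,0,0,0,0,0,40,-20,0]'
python3 -m crank '[0,0,0,0,40,0,0, 0,0,0,0,40,0,0, 0,0,0,0,30,0,0, 0,0,0,0,0,0,0,0,0,0,0,0,0,0]'
python3 - <<'E'
from h import *
t=snap('top','t6.png'); s=snap('scene','s6.png')
cv2.imwrite('pics/v6.png',np.vstack([cv2.resize(t[110:280,75:265],(400,300),interpolation=2),cv2.resize(s[180:345,370:590],(400,300),interpolation=2)])[:,:,::-1])
E
```

```text
clock: 12.9
position: [0.5461, 0.201, 0.2376]
orientation: [-3.141, 0.004, -3.121]
force: [1.6, -0.4, 0.9]
gripper_width: -0.003
grip_force: 0.0
clock: 13.32
position: [0.5419, 0.3154, 0.233]
orientation: [-3.141, -0.0, -3.115]
force: [-1.2, 0.4, -0.5]
gripper_width: -0.004
grip_force: 0.0
```

View pics/v6.png

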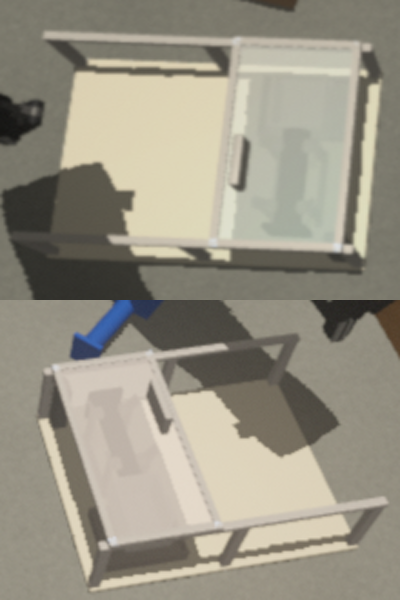

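The guard is shut over the seated scoop in both views, and the arm is clear of everything.

```bash
python3 -c "
from workcell import close_job
print(close_job())"
```

```text
the job is handed in; nothing more can be done
None
```

The scoop is snapped into the holder, bowl over the tray, and the guard was pushed past the latch to its rigid stop; I handed the job in at about 13 s on the robot clock, but the hand-in gave no verdict.

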